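Run down the wing nut of a plaster casting mould

TASK

Close up the casting mould: push the wings of the loose brass wing nut round clockwise (seen from above) with a fingertip, stroke after stroke, until the nut sits fully down on its washer and turns no further. Push gently and do not pinch the nut; the mould must stay where it stands, and the eggs and the jar beside it are to be left alone. Then draw the hand clear.

Things in the scene. Friction and masses are not known exactly. Their poses are not given: they have to be found in the camera images.
- mould: Loose plaster casting mould, about 2.8 kg, block 190 (its x) x 130 (its y) x 90 mm high, standing on the table. Origin: centre of its underside; z up. A 32 mm wide, 4 mm thick steel strap runs over the top along its y, 35 mm from the middle towards its -x; the stud and the wing nut stand on the strap, the pouring collar stands on the +x side. It slides on the table if pushed with more than roughly 20 N.
- stud (a point): Point on the axis of the upright threaded stud (12 mm thick, its top 24 mm above this point), fixed to the mould at [-35, 0, 117] mm of its frame. The wing nut turns about the vertical line through this point. The washer top (radius 15 mm), on which the nut finally sits, is 20 mm below this point.
- collar_top (a point): Centre of the top of the round white pouring collar (radius 25 mm, 40 mm high, part of the mould) at [31, 0, 130] mm of the mould frame: 66 mm beside the stud. Its wall is 41 mm from the stud axis, so the wings pass it but a fingertip pushing a wing does not: strokes have to be made round the rest of the circle, then begun again on the other wing.
- wingnut (a joint): Turn of the brass wing nut in rad, growing clockwise seen from above; 0 = unscrewed, 10 = seated hard on the washer (the end stop). It starts between 0.5 and 4. It stays where it is left; friction about 0.05 N m (about 2 N at the wings). The nut sinks 0.64 mm per rad (4 mm a turn), 6.4 mm in all. At 0 wing_a points along the mould's +x. Hub: radius 12.5 mm, 18 mm high.
- wing_a: One of the two upright wings of the nut, a brass plate 6 mm thick with a red dab of paint on it, reaching from the hub to 39 mm from the axis. Origin: inside the plate, 25 mm from the stud axis, at the wing's middle height (level with stud when seated, up to 6.4 mm higher when unscrewed); the plate spans 10 mm below to 16 mm above this point; its x axis points outward from the stud.
- wing_b: The opposite wing, the same without the red dab, half a turn round; same size and the same origin 25 mm from the axis, its x axis pointing inward, to the stud.
- egg_grey: Loose grey clay egg standing on its blunt end, 72 mm thick, 94 mm high, 0.22 kg; origin: centre of its underside. To be left alone.
- egg_white: Loose white egg of the same size; origin: centre of its underside. To be left alone.
- glaze_jar: Loose blue glaze jar with white cap, 64 mm thick, 85 mm high, 0.3 kg; origin: centre of its underside. To be left alone.
Mind the look-alikes: they are no part of the job. What is meant by the mould is not orange or pink, and is the smaller of those in its own colour.

How it is judged:
By the outcome, as a careful person would: the job done as asked, in the order asked, and still so for the second after the job is handed in, with the robot touching nothing.
It also fails if it takes over 67 s, if anything falls off the work surface, if the arm or the gripper's body presses on something with over 40 N, if the wrist force passes 120 N, or if a joint passes its speed limit or range.

ROBOT

A 7-joint arm with a two-finger parallel gripper is mounted at the origin on the work surface. World frame = base frame: x ahead of the robot, y to its left, z up, the work surface at z = 0. Lengths are in m, angles in rad, forces in N, time in s.
With the tool pointing down it reaches from about 0.4 to 0.85 m from the base axis. Payload 10.4 kg.
Tool frame: the origin (TCP) lies at the centre of the arm's flange, where the gripper is bolted on; the fingertips stand 182 mm ahead of it and the grasp point (between the pads) lies 164 mm ahead of it; z points along the fingers, y is the line along which they close (so a half turn about z gives the same grasp; the last joint's range is limited). The gripper opens to 87 mm and grips with 3 to 60 N. Pads are 19 mm wide; open, the fingers measure 117 mm over their backs; the gripper's body (75 mm by 190 mm) begins 51 mm behind the grasp point.
Start: joints at [1.191, 0.332, -0.065, 1.46, 0.022, 1.35, -0.088], TCP at [0.218, -0.586, 0.405] pointing down, gripper open.
Joint ranges: [-2.6, 2.6], [-0.5, 2.12], [-1.47, 1.34], [0.16, 2.42], [-1.27, 4.41], [0.06, 2.06], [-2.6, 2.6]. Speed limits (rad/s): [2.22, 2.22, 2.79, 2.79, 3.14, 3.14, 3.14].

INTERFACE

Orientations are given as a unit quaternion [x, y, z, w].
In Python, from bench import r, eyes, job gives the robot as it stands. The module is installed in compiled form; this text tells all that it offers.
- The arm moves only by the shell command python3 -m inch 'ROWS' [OPENING] [FORCE]. ROWS is JSON, a list of rows, each a list of 6 numbers: the shift along the tool's x, y, z normalised to -1 to 1, where 1 is 4 cm, then the turn, a rotation vector about the tool's x, y, z normalised to -1 to 1, where 1 is 0.12 rad. In form: [[x, y, z, wx, wy, wz], ...]. A call has exactly 5 rows; each row shifts and turns the commanded pose from where the row before left it, along the tool's axes as they then stand; what a row does not reach is not made up. A row lasts 1/12 s, in which the tool goes at most 41.7 mm and 7.16 degrees, less where a joint would pass 70% of its speed; a pose out of reach is approached as far as the arm can. A call with a number of a shift or a turn outside -1 to 1 is refused whole. A call with a gripper value outside its range is refused whole. OPENING is the gripper command: -1 is shut, 1 is fully open, values between are in proportion, set as the call begins (- or left out, the last holds). The fingers move at their own pace and stop on an object; FORCE is the grip in N (left out, the last holds). Time passes only in rows, so rows that do not move let the fingers close, or fill a call up. It gives the time, the measured TCP pose, the force, the opening and the grip force at its end, in the units of the state.
- r.read_state(): the state, without advancing time (a new reading comes with each control period).
- eyes.camera(name): name is "scene" or "top"; returns a dict with "pixels" (384x512x3 uint8, red, green, blue), "fx", "fy", "cx", "cy" (pixels), "extrinsics" (4x4, takes a point from camera to world coordinates). Camera axes: x right, y down, z forward; pixel columns grow to the right and rows downward; lengths in m; the calibration is good to about 2 mm. A picture is of the moment at which its call begins. There is no depth.
- job.close_job(): hands the job in; it is judged then, once.
The state is a dict: "time": time; "joint_positions": joint angles; "joint_vel": joint speeds; "joint_torque": joint torques, N m; "ee_pos": TCP position; "eef_rot": TCP orientation; "ft_force": force on the tool from outside, world axes, zero at the start; "torque": the same for the moment, N m; "width": finger opening in m; "grip_force": force on a finger pad.
Only numpy, scipy, OpenCV 4.12 (cv2) and the standard library are available. Lean on these libraries where they do the work, as an engineer would, in place of code of your own. Each camera call takes 0.05 s, during which the arm holds its last target. There are 200 camera calls.

## Working session

There is one attempt and no reset: what is moved stays moved. The work goes in short steps, Python scripts to look and compute and a shell command to move; the robot and the scene stay as the last step left them, time stands still between calls to the robot, and variables do not carry over. Pictures are saved under pics/ and viewed, at most 10 in all, crops included, and the job is handed in when it is done.

```bash
mkdir -p pics; python3 - <<'E'
from bench import r,eyes,job
import cv2,pickle
for n in("scene","top"):
    c=eyes.camera(n); pickle.dump(c,open(n+'.pkl','wb')); cv2.imwrite(f'pics/{n}0.png',cv2.resize(c["pixels"][:,:,::-1],(768,576),interpolation=cv2.INTER_CUBIC)); print(n,c["fx"],c["cx"],c["cy"],c["extrinsics"])
print(r.read_state())
E
```

```text
scene 360.714505274049 250.5200412057728 189.35977187473864 [[ 0.63868868  0.47336628 -0.60663097  1.03367309]
 [ 0.76921947 -0.3728637   0.51891624 -0.41042753]
 [ 0.01944678 -0.79805828 -0.60226638  0.64278146]
 [ 0.          0.          0.          1.        ]]
top 398.178511432056 253.5778548164724 190.97214911093684 [[ 0.02207368 -0.99607063  0.08576742  0.41258538]
 [-0.99974614 -0.0223797  -0.00260803  0.02012715]
 [ 0.00451723 -0.08568808 -0.99631177  1.20004446]
 [ 0.          0.          0.          1.        ]]
{'time': 0.1, 'joint_positions': array([ 1.19140509,  0.33283019, -0.06471613,  1.46084197,  0.02160131,
        1.34988718, -0.08849109]), 'joint_vel': array([ 6.45184926e-05, -2.56206065e-03, -1.08240373e-03, -3.09564373e-03,
        5.21932854e-05, -3.75183456e-04, -2.02773640e-03]), 'joint_torque': array([ 1.48619842e-03, -6.24542356e+01,  2.45973672e-02, -3.90714169e+01,
       -6.15901756e-02,  3.67160083e-02,  1.11689214e-04]), 'ee_pos': array([ 0.21827132, -0.58553435,  0.40402728]), 'eef_rot': array([ 9.84125614e-01,  1.77472172e-01, -1.38235286e-04, -6.20354844e-04]), 'ft_force': array([0.14443864, 0.59513808, 0.77595152]), 'torque': array([-0.02161679, -0.00436661, -0.0330078 ]), 'grip_force': 0.0, 'width': 0.08728549484734392}
```

View pics/scene0.png

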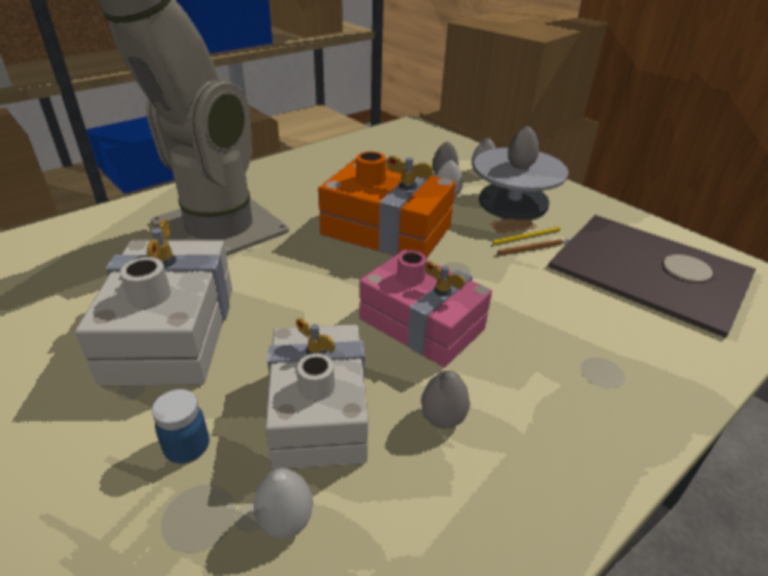

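View pics/top0.png

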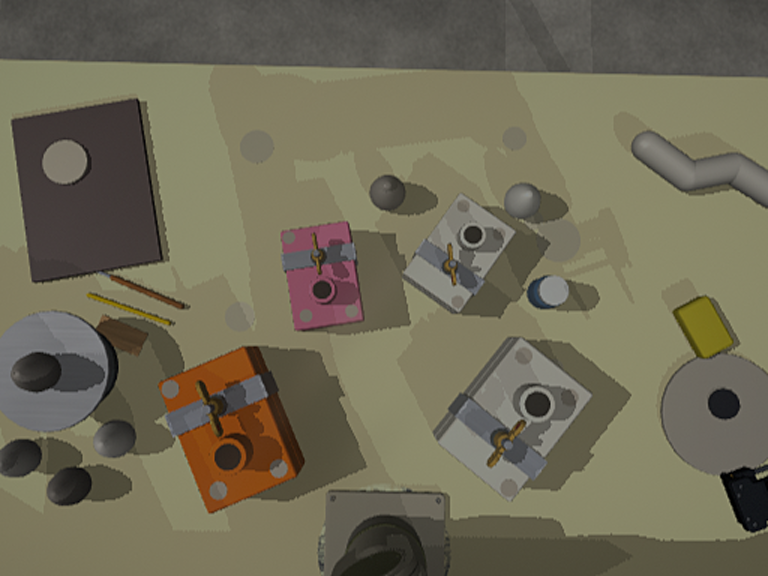

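Candidates in the top picture: small white mould (455,255), large white mould (515,420), pink (320,275), orange (230,430). By the description it's the small white one. The grey egg is at (388,192), the white egg at (522,200) and the jar at (550,291). I'll check with close crops.

```bash
python3 - <<'E'
import cv2,pickle,numpy as np
t=pickle.load(open('top.pkl','rb'))["pixels"][:,:,::-1]; s=pickle.load(open('scene.pkl','rb'))["pixels"][:,:,::-1]
a=cv2.resize(t[120:220,260:350],None,fx=5,fy=5,interpolation=cv2.INTER_CUBIC)
b=cv2.resize(s[200:300,172:232],None,fx=5,fy=5,interpolation=cv2.INTER_CUBIC)
cv2.imwrite('pics/crop0.png',np.hstack([a,b]))
E
```

```text
(no output)
```

View pics/crop0.png

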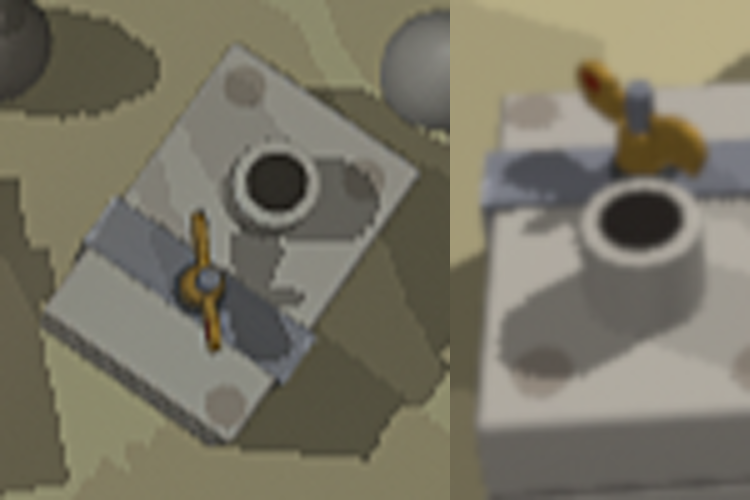

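```bash
cat >h.py <<'E'
import pickle,numpy as np
def ray(c,u,v,z):
    E=c["extrinsics"]; d=E[:3,:3]@[(u-c["cx"])/c["fx"],(v-c["cy"])/c["fy"],1]; o=E[:3,3]
    return o+d*(z-o[2])/d[2]
def proj(c,p):
    E=c["extrinsics"]; q=E[:3,:3].T@(np.asarray(p)-E[:3,3]); return np.array([c["fx"]*q[0]/q[2]+c["cx"],c["fy"]*q[1]/q[2]+c["cy"]])
E
python3 - <<'E'
from h import *
np.set_printoptions(precision=4,suppress=True)
t=pickle.load(open('top.pkl','rb'));s=pickle.load(open('scene.pkl','rb'))
P=lambda x,y,z: ray(t,260+(x+.5)/5-.5,120+(y+.5)/5-.5,z)
S=P(209,279,.141);C=P(275,182,.130);A=P(214,345,.135);B=P(200,214,.135)
print("stud",S,"collar",C,"d",np.linalg.norm((C-S)[:2]),"A",A-S,"B",B-S)
yaw=np.arctan2(*(C-S)[1::-1]);print("yaw",np.degrees(yaw))
k=[P(x,y,.09) for x,y in((236,43),(418,175),(228,440),(43,310))]
print(k,"cen",np.mean(k,0)); 
for i in range(4): d=k[(i+1)%4]-k[i];print(np.linalg.norm(d),np.degrees(np.arctan2(d[1],d[0])))
for p,l in((S,'stud'),(C,'col')): u=proj(s,p);print(l,(u-[172,200])*5+[450,0])
S2=ray(s,172+(640-450)/5,200+85/5,.141);print("stud from scene",S2, "collar",ray(s,172+(640-450)/5,200+219/5,.13))
for n,u,v,z in(('grey',388,192,.08),('white',522,200,.08),('jar',555,291,.085)): print(n,ray(t,u/1.5,v/1.5,z))
ang=np.degrees(np.arctan2(*(A-B)[1::-1]));print("wingA ang",ang,"q",np.radians((np.degrees(yaw)-ang)%360))
E
```

```text
stud [ 0.5485 -0.1099  0.141 ] collar [ 0.6039 -0.1465  0.13  ] d 0.06638503710512747 A [-0.0349 -0.0038 -0.006 ] B [ 0.036   0.0045 -0.006 ]
yaw -33.49488537469737
[array([ 0.6903, -0.1299,  0.09  ]), array([ 0.6169, -0.2335,  0.09  ]), array([ 0.4648, -0.1278,  0.09  ]), array([ 0.5354, -0.0232,  0.09  ])] cen [ 0.5769 -0.1286  0.09  ]
0.12700173304629242 -125.33523905912422
0.1851556751778026 145.19722371228
0.12619430504130205 55.97851044944611
0.18805841009048152 -34.55487273611948
stud [630.6758  87.5347]
col [634.6638 220.8686]
stud from scene [ 0.5496 -0.1059  0.141 ] collar [ 0.6043 -0.1443  0.13  ]
grey [0.6902 0.0066 0.08  ]
white [ 0.6806 -0.2493  0.08  ]
jar [ 0.5074 -0.3104  0.085 ]
wingA ang -173.25303296837822 q 2.4392398319979214
```

The small mould measures about 190 x 130 mm, so it's the right one. Stud is at about (0.549,-0.108), collar at (0.604,-0.1455). The red wing (wing_a) points to about -173°, so q≈2.4. I'll push with the closed fist at fixed orientation. First move is to above the start point.

```bash
cat >>h.py <<'E'
S=np.array([.549,-.108]); TIP=.182
def rows(pts,rot):   # world waypoints -> tool rows
    from scipy.spatial.transform import Rotation as R
    M=R.from_quat(rot).as_matrix(); d=np.diff(np.asarray(pts),axis=0)@M/.04
    return np.round(d,2)
def circ(a0,a1,n,r=.032,z=.292,c=None):
    a=np.radians(np.linspace(a0,a1,n+1)); c=S if c is None else c
    return np.c_[c[0]+r*np.cos(a),c[1]+r*np.sin(a),0*a+z]
E
python3 - <<'E'
from h import *
from bench import r
s=r.read_state();print(rows([s["ee_pos"],[.5365,-.1375,.404]],s["eef_rot"]))
E
```

```text
[[ 1.137e+01 -7.720e+00  1.000e-02]]
```

```bash

python3 -m inch '[[0.3,-0.2,0,0,0,0],[0.6,-0.4,0,0,0,0],[0.7,-0.45,0,0,0,0],[0.7,-0.5,0,0,0,0],[0.7,-0.5,0,0,0,0]]' -1 10
python3 -m inch '[[0.7,-0.5,0,0,0,0],[0.7,-0.5,0,0,0,0],[0.7,-0.5,0,0,0,0],[0.7,-0.5,0,0,0,0],[0.7,-0.5,0,0,0,0]]'
python3 -m inch '[[0.7,-0.5,0,0,0,0],[0.7,-0.5,0,0,0,0],[0.7,-0.5,0,0,0,0],[0.7,-0.5,0,0,0,0],[0.7,-0.5,0,0,0,0]]'
python3 -m inch '[[0.5,-0.2,0,0,0,0],[0.3,0,0,0,0,0],[0,0,0,0,0,0],[0,0,0,0,0,0],[0,0,0,0,0,0]]'
python3 - <<'E'
from h import *
from bench import r,eyes
import cv2
s=r.read_state();print(s["ee_pos"],s["eef_rot"],s["width"],s["ft_force"]);print(rows([s["ee_pos"],[.5365,-.1375,.292]],s["eef_rot"]))
c=eyes.camera("scene")
cv2.imwrite('pics/s1.png',cv2.resize(c["pixels"][100:330,120:330,::-1],None,fx=2.6,fy=2.6,interpolation=cv2.INTER_CUBIC))
E
```

```text
time: 0.52
ee_pos: [0.3033, -0.4645, 0.4045]
eef_rot: [0.984, 0.178, -0.0, -0.0]
ft_force: [0.3, 0.3, -0.4]
width: 0.0617
grip_force: 0.0
time: 0.93
ee_pos: [0.3992, -0.3216, 0.4047]
eef_rot: [0.984, 0.178, -0.0, 0.0]
ft_force: [0.3, 0.1, -0.8]
width: 0.0285
grip_force: 0.0
time: 1.35
ee_pos: [0.495, -0.1789, 0.4048]
eef_rot: [0.984, 0.178, -0.0, 0.0]
ft_force: [0.3, -1.1, -0.4]
width: 0.0015
grip_force: 0.0
time: 1.77
ee_pos: [0.521, -0.1644, 0.4045]
eef_rot: [0.984, 0.176, -0.0, 0.0]
ft_force: [-0.8, -0.8, -0.8]
width: 0.0003
grip_force: 0.0
[ 0.52102335 -0.16435029  0.40448668] [ 9.84304757e-01  1.76476273e-01 -4.89698686e-04  1.74367357e-04] 0.0002863449971630348 [-0.8207018  -0.7812172  -0.84592967]
[[ 0.6  -0.5   2.81]]
```

View pics/s1.png

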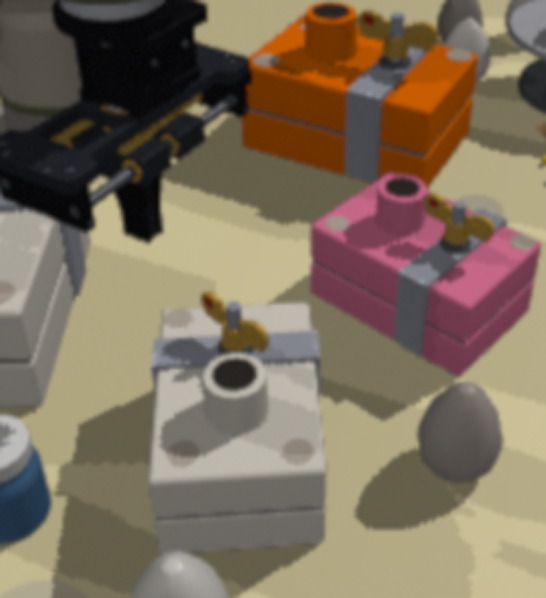

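The closed fist (145,200) hangs clear of everything. The red wing is at (212,300), with the stud at (233,315) and the collar at (235,375). Moving over and down next.

```bash

python3 -m inch '[[0.3,-0.25,0,0,0,0],[0.3,-0.25,0,0,0,0],[0,0,0.3,0,0,0],[0,0,0.5,0,0,0],[0,0,0.5,0,0,0]]'
python3 -m inch '[[0,0,0.5,0,0,0],[0,0,0.5,0,0,0],[0,0,0.3,0,0,0],[0,0,0.2,0,0,0],[0,0,0,0,0,0]]'
python3 - <<'E'
from h import *
from bench import r
s=r.read_state();print(s["ee_pos"],s["ft_force"])
p=np.vstack([s["ee_pos"],circ(-121,-351,23)[1:]]) ;print(rows(p,s["eef_rot"]).tolist())
E
```

```text
time: 2.23
ee_pos: [0.5367, -0.1371, 0.3521]
eef_rot: [0.984, 0.177, 0.0, 0.001]
ft_force: [-0.7, -0.4, 0.8]
width: 0.0004
grip_force: 0.0
time: 2.65
ee_pos: [0.5365, -0.1366, 0.2912]
eef_rot: [0.984, 0.177, -0.001, -0.0]
ft_force: [-0.1, 0.0, 0.4]
width: 0.0003
grip_force: 0.0
[ 0.53651544 -0.13658132  0.29117483] [-0.10046423  0.01644226  0.35520604]
[[-0.16, -0.18, -0.02], [-0.06, -0.13, 0.0], [-0.03, -0.14, 0.0], [-0.01, -0.14, 0.0], [0.02, -0.14, 0.0], [0.04, -0.13, 0.0], [0.06, -0.12, 0.0], [0.08, -0.11, -0.0], [0.1, -0.1, -0.0], [0.12, -0.08, -0.0], [0.13, -0.06, -0.0], [0.14, -0.03, -0.0], [0.14, -0.01, -0.0], [0.14, 0.02, -0.0], [0.13, 0.04, -0.0], [0.12, 0.06, -0.0], [0.11, 0.08, -0.0], [0.1, 0.1, -0.0], [0.08, 0.12, -0.0], [0.06, 0.13, -0.0], [0.03, 0.14, -0.0], [0.01, 0.14, -0.0], [-0.02, 0.14, -0.0]]
```

```bash

python3 -m inch '[[-0.16,-0.18,0,0,0,0],[-0.06,-0.13,0,0,0,0],[-0.03,-0.14,0,0,0,0],[-0.01,-0.14,0,0,0,0],[0.02,-0.14,0,0,0,0]]'
python3 -m inch '[[0.04,-0.13,0,0,0,0],[0.06,-0.12,0,0,0,0],[0.08,-0.11,0,0,0,0],[0.1,-0.1,0,0,0,0],[0.12,-0.08,0,0,0,0]]'
python3 - <<'E'
from h import *
from bench import r,eyes
import cv2
s=r.read_state();d=s["ee_pos"][:2]-S;print(s["ee_pos"],s["ft_force"],s["torque"],np.hypot(*d),np.degrees(np.arctan2(d[1],d[0])))
c=eyes.camera("top");b=eyes.camera("scene")
f=lambda i:cv2.resize(i[:,:,::-1],None,fx=4,fy=4,interpolation=cv2.INTER_CUBIC)
cv2.imwrite('pics/s2.png',np.hstack([f(c["pixels"][120:220,255:345]),f(b["pixels"][190:290,150:250])]))
E
```

```text
time: 3.07
ee_pos: [0.5179, -0.1117, 0.2936]
eef_rot: [0.984, 0.177, 0.001, 0.001]
ft_force: [1.7, -2.1, 0.3]
width: 0.0007
grip_force: 1.0
time: 3.48
ee_pos: [0.5257, -0.0853, 0.2926]
eef_rot: [0.984, 0.178, -0.0, -0.0]
ft_force: [-0.9, -2.3, 0.1]
width: 0.0006
grip_force: 1.2
[ 0.52570315 -0.08529042  0.29258933] [-0.93696498 -2.30266149  0.080245  ] [-0.44350653  0.3733881  -0.02046121] 0.03253410947335919 135.73133922845787
```

View pics/s2.png

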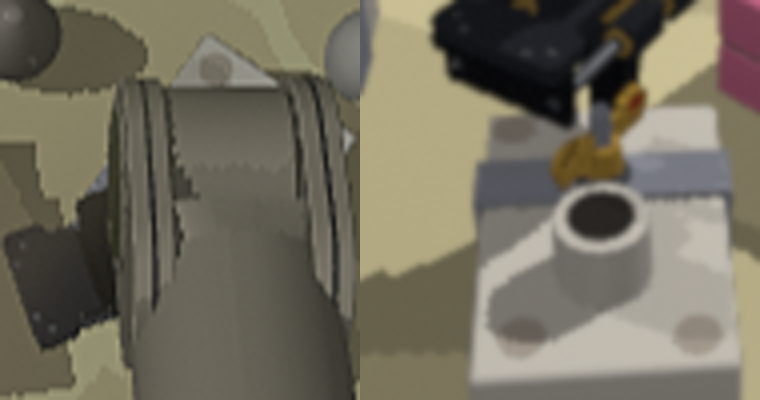

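The scene view shows the red wing (630,100) pushed round clockwise by the fist, at about 2.5 N. Continuing the stroke.

```bash

python3 -m inch '[[0.13,-0.06,0,0,0,0],[0.14,-0.03,0,0,0,0],[0.14,-0.01,0,0,0,0],[0.14,0.02,0,0,0,0],[0.13,0.04,0,0,0,0]]'
python3 -m inch '[[0.12,0.06,0,0,0,0],[0.11,0.08,0,0,0,0],[0.1,0.1,0,0,0,0],[0.08,0.12,0,0,0,0],[0.06,0.13,0,0,0,0]]'
python3 - <<'E'
from h import *
from bench import r
s=r.read_state();d=s["ee_pos"][:2]-S;print(np.hypot(*d),np.degrees(np.arctan2(d[1],d[0])))
p=np.vstack([s["ee_pos"],circ(np.degrees(np.arctan2(d[1],d[0])),10,3)[1:]]) ;print(rows(p,s["eef_rot"]).tolist())
E
```

```text
time: 4.0
ee_pos: [0.5511, -0.0745, 0.2927]
eef_rot: [0.984, 0.178, 0.0, -0.0]
ft_force: [-3.0, 0.2, 0.4]
width: 0.0003
grip_force: 0.8
time: 4.42
ee_pos: [0.5755, -0.087, 0.2927]
eef_rot: [0.984, 0.178, 0.0, -0.0]
ft_force: [-2.0, 2.4, -0.1]
width: 0.0004
grip_force: 1.1
0.03379372321451776 38.34529777226213
[[-0.01, 0.14, 0.02], [0.01, 0.13, -0.0], [-0.01, 0.13, -0.0]]
```

```bash

python3 -m inch '[[0.03,0.14,0,0,0,0],[0.01,0.12,0,0,0,0],[-0.01,0.08,0,0,0,0],[0,0,0,0,0,0],[0,0,0,0,0,0]]'
python3 -m inch '[[0.01,-0.1,0,0,0,0],[0,0,-0.4,0,0,0],[0,0,-0.6,0,0,0],[0,0,-0.6,0,0,0],[0,0,0,0,0,0]]'
python3 -m inch '[[-1,0,0,0,0,0],[-1,0,0,0,0,0],[-1,0,0,0,0,0],[0,0,0,0,0,0],[0,0,0,0,0,0]]'
python3 - <<'E'
from h import *
from bench import r,eyes
import cv2
s=r.read_state();print(s["ee_pos"])
c=eyes.camera("top");b=eyes.camera("scene");pickle.dump(c,open('t3.pkl','wb'))
f=lambda i:cv2.resize(i[:,:,::-1],None,fx=4,fy=4,interpolation=cv2.INTER_CUBIC)
cv2.imwrite('pics/s3.png',np.hstack([f(c["pixels"][120:220,255:345]),f(b["pixels"][190:290,150:250])]))
E
```

```text
time: 4.83
ee_pos: [0.5809, -0.0996, 0.2929]
eef_rot: [0.984, 0.177, 0.0, 0.0]
ft_force: [0.1, -0.5, 0.2]
width: 0.0005
grip_force: 0.0
time: 5.25
ee_pos: [0.5808, -0.0948, 0.3618]
eef_rot: [0.984, 0.178, 0.003, 0.001]
ft_force: [0.5, 0.4, 0.9]
width: 0.0005
grip_force: 0.0
time: 5.67
ee_pos: [0.4658, -0.138, 0.3569]
eef_rot: [0.984, 0.176, -0.0, 0.001]
ft_force: [0.3, 0.3, 0.5]
width: 0.0005
grip_force: 0.0
[ 0.46581811 -0.13802667  0.356937  ]
```

View pics/s3.png

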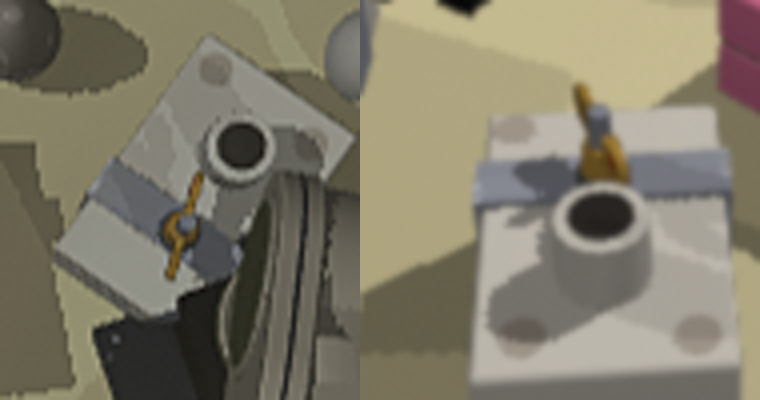

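The mould hasn't moved. The wings now lie along (196,180)–(172,274) in the left crop, so the red wing_a is near the collar at about -12° and wing_b is at about 168°. That makes q≈5.9. The second stroke goes on wing_b.

```bash
python3 - <<'E'
from h import *
from bench import r
s=r.read_state();print(rows([s["ee_pos"],circ(-130,-131,1)[0]],s["eef_rot"]))
print(rows(circ(-130,-350,22),s["eef_rot"]).tolist())
E
```

```text
[[1.45 0.43 1.63]]
[[-0.06, -0.13, -0.0], [-0.03, -0.13, -0.0], [-0.01, -0.14, -0.0], [0.01, -0.14, -0.0], [0.04, -0.13, -0.0], [0.06, -0.13, -0.0], [0.08, -0.11, -0.0], [0.1, -0.1, 0.0], [0.11, -0.08, 0.0], [0.13, -0.06, 0.0], [0.13, -0.03, 0.0], [0.14, -0.01, 0.0], [0.14, 0.01, 0.0], [0.13, 0.04, 0.0], [0.13, 0.06, 0.0], [0.11, 0.08, 0.0], [0.1, 0.1, 0.0], [0.08, 0.11, 0.0], [0.06, 0.13, 0.0], [0.03, 0.13, 0.0], [0.01, 0.14, 0.0], [-0.01, 0.14, 0.0]]
```

```bash

python3 -m inch '[[0.5,0.15,0,0,0,0],[0.5,0.15,0,0,0,0],[0.45,0.13,0,0,0,0],[0,0,0,0,0,0],[0,0,0.3,0,0,0]]'
python3 -m inch '[[0,0,0.5,0,0,0],[0,0,0.5,0,0,0],[0,0,0.33,0,0,0],[0,0,0,0,0,0],[0,0,0,0,0,0]]'
python3 -m inch '[[-0.06,-0.13,0,0,0,0],[-0.03,-0.13,0,0,0,0],[-0.01,-0.14,0,0,0,0],[0.01,-0.14,0,0,0,0],[0.04,-0.13,0,0,0,0]]'
python3 -m inch '[[0.06,-0.13,0,0,0,0],[0.08,-0.11,0,0,0,0],[0.1,-0.1,0,0,0,0],[0.11,-0.08,0,0,0,0],[0.13,-0.06,0,0,0,0]]'
python3 - <<'E'
from h import *
from bench import r
s=r.read_state();d=s["ee_pos"][:2]-S;a=np.degrees(np.arctan2(d[1],d[0]));print(np.hypot(*d),a)
E
```

```text
time: 6.18
ee_pos: [0.5297, -0.1319, 0.3458]
eef_rot: [0.984, 0.179, 0.002, 0.0]
ft_force: [1.0, 0.5, 0.0]
width: 0.0004
grip_force: 0.0
time: 6.6
ee_pos: [0.5273, -0.1328, 0.2907]
eef_rot: [0.984, 0.178, -0.001, -0.0]
ft_force: [0.2, -0.2, 0.0]
width: 0.0008
grip_force: 0.0
time: 7.02
ee_pos: [0.5163, -0.1084, 0.2922]
eef_rot: [0.984, 0.177, 0.0, 0.001]
ft_force: [-0.4, -2.4, 0.1]
width: 0.0001
grip_force: 0.9
time: 7.43
ee_pos: [0.5279, -0.0834, 0.2914]
eef_rot: [0.984, 0.178, -0.0, -0.0]
ft_force: [-0.8, -2.7, -1.2]
width: 0.0006
grip_force: 1.2
0.03240416598025628 130.5983609148972
```

```bash

python3 -m inch '[[0.13,-0.03,0,0,0,0],[0.14,-0.01,0,0,0,0],[0.14,0.01,0,0,0,0],[0.13,0.04,0,0,0,0],[0.13,0.06,0,0,0,0]]'
python3 -m inch '[[0.11,0.08,0,0,0,0],[0.1,0.1,0,0,0,0],[0.08,0.11,0,0,0,0],[0.06,0.13,0,0,0,0],[0.03,0.13,0,0,0,0]]'
python3 -m inch '[[0.01,0.13,0,0,0,0],[0,0.08,0,0,0,0],[0,0,0,0,0,0],[0,-0.1,0,0,0,0],[0,0,0,0,0,0]]'
python3 -m inch '[[0,0,-0.4,0,0,0],[0,0,-0.6,0,0,0],[0,0,-0.6,0,0,0],[-0.5,0,0,0,0,0],[-1,0,0,0,0,0]]'
python3 -m inch '[[-1,0,0,0,0,0],[-0.5,0,0,0,0,0],[0,0,0,0,0,0],[0,0,0,0,0,0],[0,0,0,0,0,0]]'
python3 - <<'E'
from h import *
from bench import r,eyes
import cv2
s=r.read_state();print(rows([s["ee_pos"],circ(-130,-131,1)[0]],s["eef_rot"]))
c=eyes.camera("top");b=eyes.camera("scene")
f=lambda i:cv2.resize(i[:,:,::-1],None,fx=4,fy=4,interpolation=cv2.INTER_CUBIC)
cv2.imwrite('pics/s4.png',np.hstack([f(c["pixels"][120:220,255:345]),f(b["pixels"][190:290,150:250])]))
E
```

```text
time: 7.85
ee_pos: [0.5545, -0.0768, 0.2915]
eef_rot: [0.984, 0.178, 0.0, -0.0]
ft_force: [-1.3, -0.5, -0.6]
width: 0.0004
grip_force: 0.8
time: 8.27
ee_pos: [0.5762, -0.0927, 0.2915]
eef_rot: [0.984, 0.178, -0.0, -0.0]
ft_force: [-1.7, 2.8, 0.3]
width: 0.0007
grip_force: 1.4
time: 8.68
ee_pos: [0.5776, -0.096, 0.2918]
eef_rot: [0.984, 0.178, 0.0, 0.0]
ft_force: [0.4, 1.1, 0.5]
width: 0.0003
grip_force: 0.0
time: 9.1
ee_pos: [0.5233, -0.1154, 0.3571]
eef_rot: [0.984, 0.18, 0.002, 0.0]
ft_force: [-0.8, -0.6, -0.8]
width: -0.0001
grip_force: 0.0
time: 9.52
ee_pos: [0.4658, -0.138, 0.356]
eef_rot: [0.984, 0.178, 0.001, 0.0]
ft_force: [0.4, 0.6, -0.2]
width: 0.0004
grip_force: 0.0
[[1.51 0.42 1.6 ]]
```

View pics/s4.png

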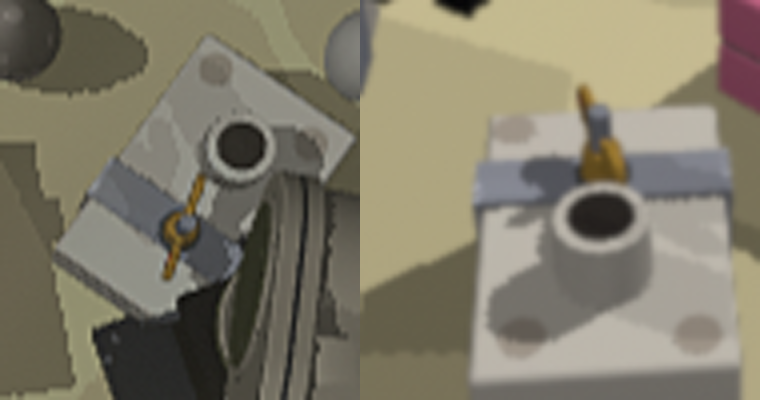

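Wings now lie along (200,182)–(168,276), with wing_a at about 162°. About 50° remains to the stop. Third stroke, finished in fine steps while watching the force.

```bash

python3 -m inch '[[0.5,0.14,0,0,0,0],[0.5,0.14,0,0,0,0],[0.5,0.14,0,0,0,0],[0,0,0,0,0,0],[0,0,0.3,0,0,0]]'
python3 -m inch '[[0,0,0.5,0,0,0],[0,0,0.5,0,0,0],[0,0,0.3,0,0,0],[0,0,0,0,0,0],[0,0,0,0,0,0]]'
python3 -m inch '[[-0.06,-0.13,0,0,0,0],[-0.03,-0.13,0,0,0,0],[-0.01,-0.14,0,0,0,0],[0.01,-0.14,0,0,0,0],[0.04,-0.13,0,0,0,0]]'
python3 -m inch '[[0.03,-0.065,0,0,0,0],[0.03,-0.065,0,0,0,0],[0,0,0,0,0,0],[0,0,0,0,0,0],[0,0,0,0,0,0]]'
python3 - <<'E'
from h import *
from bench import r
s=r.read_state();d=s["ee_pos"][:2]-S;a=np.degrees(np.arctan2(d[1],d[0]));print(np.hypot(*d),a,s["ft_force"]);print(rows(circ(a,a-60,15),s["eef_rot"])[:,:2].tolist())
E
```

```text
time: 10.03
ee_pos: [0.5291, -0.1323, 0.3445]
eef_rot: [0.984, 0.178, 0.001, -0.0]
ft_force: [0.7, 0.1, 0.3]
width: 0.0003
grip_force: 0.0
time: 10.45
ee_pos: [0.5271, -0.1331, 0.2911]
eef_rot: [0.984, 0.178, -0.001, -0.0]
ft_force: [-0.1, -0.7, 0.3]
width: 0.0
grip_force: 0.0
time: 10.87
ee_pos: [0.5159, -0.1085, 0.2921]
eef_rot: [0.984, 0.177, 0.0, 0.001]
ft_force: [-0.4, -2.7, -0.3]
width: 0.0008
grip_force: 0.9
time: 11.28
ee_pos: [0.5166, -0.103, 0.2915]
eef_rot: [0.984, 0.178, -0.0, -0.0]
ft_force: [0.4, -0.2, 0.5]
width: 0.0005
grip_force: 0.0
0.032768692805654094 171.15635117024297 [ 0.43050541 -0.19630843  0.478965  ]
[[0.03, -0.05], [0.03, -0.05], [0.04, -0.04], [0.04, -0.04], [0.04, -0.04], [0.04, -0.03], [0.05, -0.03], [0.05, -0.03], [0.05, -0.03], [0.05, -0.02], [0.05, -0.02], [0.05, -0.01], [0.05, -0.01], [0.06, -0.01], [0.06, -0.0]]
```

```bash

python3 -m inch '[[0.03,-0.05,0,0,0,0],[0.03,-0.05,0,0,0,0],[0.04,-0.04,0,0,0,0],[0.04,-0.04,0,0,0,0],[0.04,-0.04,0,0,0,0]]' | grep -E 'pos|force'
python3 -m inch '[[0.02,-0.015,0,0,0,0],[0.02,-0.015,0,0,0,0],[0.025,-0.015,0,0,0,0],[0.025,-0.015,0,0,0,0],[0.025,-0.015,0,0,0,0]]'| grep -E 'pos|force'
```

```text
ee_pos: [0.5203, -0.0922, 0.2915]
ft_force: [-0.7, -1.6, 0.1]
grip_force: 0.7
ee_pos: [0.5235, -0.0879, 0.2915]
ft_force: [-1.3, -0.9, -0.7]
grip_force: 0.6
```

```bash

python3 -m inch '[[0.025,-0.015,0,0,0,0],[0.025,-0.015,0,0,0,0],[0.025,-0.015,0,0,0,0],[0.025,-0.01,0,0,0,0],[0,0,0,0,0,0]]'| grep -E 'pos|force'
```

```text
ee_pos: [0.5256, -0.0858, 0.2911]
ft_force: [-6.2, -6.8, 3.9]
grip_force: 4.5
```

Force jumped to about 9 N with no further travel, so the nut is on its stop. I'll hold, back off, lift and draw clear.

```bash

python3 -m inch '[[0,0,0,0,0,0],[0,0,0,0,0,0],[0,0,0,0,0,0],[-0.1,0.06,0,0,0,0],[-0.1,0.06,0,0,0,0]]'| grep -E 'pos|force'
python3 -m inch '[[0,0,0,0,0,0],[0,0,-0.4,0,0,0],[0,0,-0.6,0,0,0],[0,0,-0.8,0,0,0],[0,0,-0.8,0,0,0]]'| grep -E 'pos|force'
python3 -m inch '[[-0.6,0.1,0,0,0,0],[-0.8,0.6,0,0,0,0],[-0.8,0.8,0,0,0,0],[-0.8,0.8,0,0,0,0],[-0.8,0.8,0,0,0,0]]'
python3 -m inch '[[-0.5,0.8,0,0,0,0],[-0.4,0.8,0,0,0,0],[-0.2,0.5,0,0,0,0],[0,0,0,0,0,0],[0,0,0,0,0,0]]'
python3 - <<'E'
from h import *
from bench import r,eyes
import cv2
c=eyes.camera("top");b=eyes.camera("scene")
f=lambda i:cv2.resize(i[:,:,::-1],None,fx=4,fy=4,interpolation=cv2.INTER_CUBIC)
cv2.imwrite('pics/s5.png',np.hstack([f(c["pixels"][120:220,255:345]),f(b["pixels"][190:290,150:250])]))
E
```

```text
ee_pos: [0.5207, -0.0915, 0.2916]
ft_force: [-0.2, -0.6, 0.4]
grip_force: 0.0
ee_pos: [0.5205, -0.0913, 0.3966]
ft_force: [-0.2, -0.9, -0.3]
grip_force: 0.0
time: 13.78
ee_pos: [0.4251, -0.2523, 0.3961]
eef_rot: [0.984, 0.178, 0.001, 0.001]
ft_force: [1.4, -0.3, 0.1]
width: 0.0002
grip_force: 0.0
time: 14.2
ee_pos: [0.414, -0.3461, 0.3953]
eef_rot: [0.984, 0.177, 0.0, -0.0]
ft_force: [0.6, 0.3, 0.1]
width: 0.0006
grip_force: 0.0
```

View pics/s5.png

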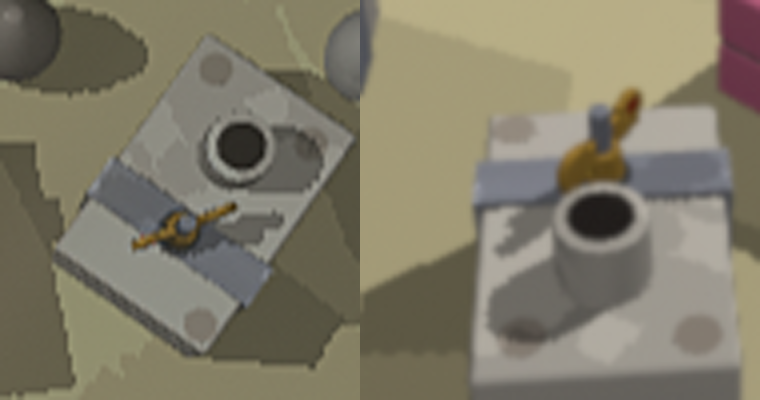

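wing_a (left tip at (135,246) in the left crop) points to about 112°, and q=10 predicts 113°. The mould, eggs and strap are where they were, so I'm handing the job in.

```bash
python3 -c "
from bench import job
print(job.close_job())"
```

```text
the job is handed in; nothing more can be done
None
```

The wing nut is screwed down to its stop on the washer (three strokes, about 9 N at the end), the mould has not visibly moved, the eggs and jar were not touched, and the hand was drawn clear before I handed the job in at about 14 s.

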